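# Brace a screw-top jar, unscrew its tight cap and hold it over the mouth

## Robot

A 6-joint arm with a two-finger parallel gripper is mounted at the origin on the work surface. World frame = base frame: x ahead of the robot, y to its left, z up, the work surface at z = 0. Lengths are in m, angles in rad, forces in N, time in s.
With the tool pointing down it reaches from about 0.2 to 0.875 m from the base axis. Payload 3.4 kg.
Tool frame: the origin (TCP) lies midway between the tips of the shut fingers; the grasp point (between the pads) lies 19 mm behind it; z points along the fingers, y is the line along which they close (so a half turn about z gives the same grasp; the last joint's range is limited). The gripper opens to 94 mm and grips with 3 to 60 N. Pads are 16 mm wide; open, the fingers measure 119 mm over their backs; the gripper's body (75 mm by 177 mm) begins 78 mm behind the grasp point.
Start: joints at [-1.426, 0.276, 1.505, -0, 1.361, -0.121], TCP at [0.151, -0.555, 0.205] pointing down, gripper open.
Joint ranges: [-2.89, 2.89], [-0.75, 2.08], [0.22, 2.7], [-1.18, 4.32], [0.11, 2.71], [-2.7, 2.7]. Speed limits (rad/s): [2.57, 2.57, 3.14, 3.14, 3.14, 3.14].

## Interface

Orientations are given as a unit quaternion [x, y, z, w].
In Python, from workcell import env gives the robot as it stands.
- The arm moves only by the tool send_rows, never from a script. Its argument "series" is a list of rows, each an object with "xyz": the shift along the world's x, y, z scaled (see below), a list of three; "turn": the turn, a rotation vector about the world's x, y, z scaled (see below), a list of three; "fingers": the opening, from -1 (shut) to 1 (fully open). In form: [{"xyz": [tx, ty, tz], "turn": [wx, wy, wz], "fingers": fingers}, ...]. A call has 1 to 20 rows; each row is the pose to reach, as a shift and turn from the pose commanded when the call began; what a row does not reach only later rows make up. The controller multiplies each number of a shift by 0.2 m and each number of a turn by 90 degrees. A row lasts 1/12 s, in which the tool goes at most 41.7 mm and 7.16 degrees, less where a joint would pass 70% of its speed; a pose out of reach is approached as far as the arm can. A call with a number of a shift or a turn outside -1 to 1 is refused whole. A call with a gripper value outside its range is refused whole. The fingers move at their own pace and stop on an object; "squeeze" is the grip in N (left out, the last holds). Time passes only in rows, so rows that repeat a pose let the fingers close. It gives the time, the measured TCP pose, the force, the opening and the grip force at its end, in the units of the state.
- env.read_state(): the state, without advancing time (a new reading comes with each control period).
- env.camera(name): name is "scene" or "top" or "wrist"; returns a dict with "color" (480x640x3 uint8, blue, green, red), "range_z" (480x640 float32, m along the optical axis (not along the pixel's ray), 0 where there is no reading), "camera_matrix" (3x3 intrinsics, pixels), "rvec" (rotation vector, rad) and "tvec" (3), from world to camera coordinates, as OpenCV has them; the wrist camera has in their place "T_tool_cam" (4x4, takes a point from camera to tool coordinates, whose origin is the TCP and whose axes are the flange's). Camera axes: x right, y down, z forward; pixel columns grow to the right and rows downward; lengths in m; the calibration is good to about 2 mm. A picture is of the moment at which its call begins: read the wrist's pose just before it.
- env.sign_off(): hands the job in; it is judged then, once.
The state is a dict: "time": time; "joints": joint angles; "joint_velocities": joint speeds; "joint_torque": joint torques, N m; "eef_pos": TCP position; "orientation": TCP orientation; "force": force on the tool from outside, world axes, zero at the start; "wrist_torque": the same for the moment, N m; "gripper_width": opening from 0.0 (shut) to 1.0 (fully open); "gripper_force": force on a finger pad.
Only numpy, scipy, OpenCV 4.12 (cv2) and the standard library are available. Lean on these libraries where they do the work, as an engineer would, in place of code of your own. Each camera call takes 0.05 s, during which the arm holds its last target. There are 200 camera calls.

## Task

Lower the capped square blue jar, upright and without dropping it, right down into the square socket of the wooden brace on the counter, so that it cannot turn. Then grip the cap, unscrew it counter-clockwise (seen from above) just until its threads let go (the red stripe then points at the two green dots), lift it straight up and finish while still holding it level over the jar, its rim a finger's width (1 to 2 cm) clear of the mouth, with the jar left seated. Leave everything else on the counter alone.

Things in the scene. Friction and masses are not known exactly. Their poses are not given: they have to be found in the camera images.
- jar: Loose square stoneware jar, blue with a white band, 0.35 to 0.5 kg. Body 62 x 62 mm, upright sides, 75 mm tall to its flat shoulder. Origin: centre of the underside, z up. x runs along a DIAGONAL of the square, through the two shoulder corners with bright green dots (34.5 mm from the axis); the flat sides face 45, 135, 225 and 315 degrees from x. Stands capped and upright at the start.
- jar_mouth (a point): Centre of the jar's mouth, 97 mm above its base: the top of the round neck on the shoulder, hidden by the cap at first. The neck carries two thread segments that catch the cap's lugs. Standing free on the counter the jar would turn along with the cap.
- cap: Loose cream ridged cap, screwed tight on the jar: 53 mm across, 24 mm tall, 60 g. Origin: centre of its lower rim, z up; closed, the rim is 77 mm above the jar's base (2 mm above the shoulder), the top 101 mm. x runs along the red stripe on its top (either end counts). A springy seal presses its two inner lugs under the threads: firm to turn (grip with 30 N or more). Can be regripped.
- cap_top (a point): Centre of the cap's top, 24 mm above its rim. Counter-clockwise opens. At first the stripe is 1.15 to 1.5 rad clockwise of the line of green dots; it lifts freely within 0.3 rad of that line (the seal then nudges it up about 1 mm) and is clear of the neck 25 mm above closed. About 0.35 rad past the line, and turning clockwise, the lugs meet hard stops; forced on them it jams.
- brace: Fixed wooden jar brace: base plate 130 x 130 x 6 mm with a square socket in the middle, 68 mm inside, flared by a black rubber lip (96 mm over the lips, top 32 mm above the counter). Origin: centre of the underside, on the counter, z up; socket sides parallel to its x and y. The jar fits any of four ways round, with 3 mm play each side and about 0.1 rad in turning.
- brace_floor (a point): Centre of the socket's floor, 6 mm above the counter, on which the jar's base comes to stand.
- flowerpot: Bystander: empty terracotta pot, 96 mm across the rim, 90 mm tall. Origin: centre of the underside.
- soap: Bystander: green bottle, 56 mm across, 160 mm tall. Origin: centre of the underside.
- mug: Bystander: white mug, 80 mm across, 90 mm tall, with a handle. Origin: centre of the underside.
- spice: Bystander: round amber jar with a black cap, 60 mm across, 90 mm tall. Not the jar to open. Origin: centre of the underside.
- tin: Bystander: closed steel tin, 72 mm across, 100 mm tall. Origin: centre of the underside.
- spoon: Bystander: spoon lying on the counter at the robot's right. Origin: on its underside.
Not all that is in view belongs to the job. What is shaped like the jar but pink or yellow is not meant.

How it is judged:
By the outcome, as a careful person would: the job done as asked, in the order asked, and still so for the second after the job is handed in, while the arm keeps its last pose, push and grip.
It also fails if it takes over 54 s, if anything falls off the work surface, if the arm or the gripper's body presses on something with over 40 N, if the wrist force passes 120 N, or if a joint passes its speed limit or range.

## Working session

There is one attempt and no reset: what is moved stays moved. The work goes in short steps, Python scripts to look and compute and a tool call to move; the robot and the scene stay as the last step left them, time stands still between calls to the robot, and variables do not carry over. Pictures are saved under pics/ and viewed, at most 10 in all, crops included, and the job is handed in when it is done.

Besides the shell and the picture viewer there is one more tool, called after "Call:" in YAML: its name, and indented under it one key for each argument. send_rows: Moves the arm, as the interface text tells. Its arguments: {"type":"object","properties":{"series":{"type":"array","items":{"type":"object","properties":{"xyz":{"type":"array","items":{"type":"number"}},"turn":{"type":"array","items":{"type":"number"}},"fingers":{"type":"number"}}}},"squeeze":{"type":"number"}},"required":["series"]}

```bash
mkdir -p pics; cat > h.py <<'E'
import numpy as np, cv2, pickle
from workcell import env
def snap(n,f):
    s=env.read_state(); c=env.camera(n); c['state']=s
    pickle.dump(c,open(f'pics/{f}.pkl','wb')); cv2.imwrite(f'pics/{f}.png',c['color']); return c
def cloud(c):
    K=np.array(c['camera_matrix']); z=c['range_z']; v,u=np.mgrid[:480,:640]
    P=np.stack([(u-K[0,2])/K[0,0]*z,(v-K[1,2])/K[1,1]*z,z],-1)
    if 'rvec' in c:
        R=cv2.Rodrigues(np.array(c['rvec'],float))[0]; t=np.array(c['tvec'],float).ravel()
        return (P-t)@R
    from scipy.spatial.transform import Rotation as Ro
    T=np.array(c['T_tool_cam']); P=P@T[:3,:3].T+T[:3,3]; s=c['state']
    return P@Ro.from_quat(s['orientation']).as_matrix().T+np.array(s['eef_pos'])
def proj(c,p):
    return cv2.projectPoints(np.array(p,float).reshape(-1,3),np.array(c['rvec'],float),np.array(c['tvec'],float),np.array(c['camera_matrix'],float),None)[0].reshape(-1,2)
E
python3 - <<'E'
from h import *
a=snap('scene','scene0');b=snap('top','top0')
s=env.read_state();print(s)
for c in(a,b):
    print(c['camera_matrix'],c['rvec'],c['tvec'])
cv2.imwrite('pics/both0.png',cv2.resize(np.vstack([a['color'],b['color']]),None,fx=.625,fy=.625))
E
```

```text
{'time': 0.1, 'joints': array([-1.42601493e+00,  2.76514076e-01,  1.50596911e+00, -2.37199625e-06,
        1.36065891e+00, -1.20972674e-01]), 'joint_velocities': array([-4.98093670e-04,  2.38984456e-05, -4.05291613e-03, -2.06064380e-04,
       -5.91419575e-04,  2.80335280e-04]), 'joint_torque': array([ 1.90722501e-03, -4.05456412e+01, -2.37780046e+01,  7.01879268e-02,
        2.98626325e-02, -4.92064305e-05]), 'eef_pos': array([ 0.15095587, -0.55433567,  0.20471621]), 'orientation': array([ 9.91184498e-01,  1.32486565e-01, -1.03819557e-05, -7.74650758e-04]), 'force': array([ 0.30268907, -0.45719118,  0.71764486]), 'wrist_torque': array([-0.0021059 ,  0.02421453, -0.02956336]), 'gripper_force': 0.0, 'gripper_width': 0.9987386227838806}
[[499.9065859    0.         318.22394991]
 [  0.         499.9065859  242.16837554]
 [  0.           0.           1.        ]] [ 2.00248605  0.88609317 -0.46353354] [-0.28259423 -0.14233397  1.53629542]
[[619.42783726   0.         322.48455615]
 [  0.         619.42783726 237.25898064]
 [  0.           0.           1.        ]] [ 2.14690175 -2.19229896  0.10941494] [-0.05132146  0.50339216  1.61507573]
```

View pics/both0.png

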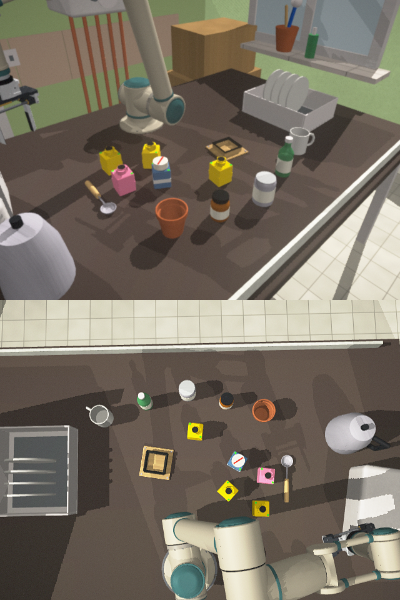

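The top view (full-resolution pixels) shows these candidates: blue/white jar with cream cap and red stripe at (379,258), pink decoy at (425,280), yellow decoys at (365,304), (418,334) and (311,210). Only the first is blue with a white band and a capped, striped top. The brace is at about (250,260). I'll measure both and confirm the jar in a crop.

```bash
python3 - <<'E'
from h import *
L=lambda f:pickle.load(open(f'pics/{f}.pkl','rb'))
a,b=L('scene0'),L('top0')
Pa,Pb=cloud(a),cloud(b)
def near(P,c,r): return np.hypot(P[...,0]-c[0],P[...,1]-c[1])<r
c0=Pb[258,379];br=Pb[260,250];print('jar px',c0,'brace px',br)
for n,c,P in(('scene',a,Pa),('top',b,Pb)):
    m=near(P,c0,.06)&(P[...,2]>.09)&(P[...,2]<.12)
    q=P[m];print(n,'cap top n',len(q),'minmax mid',(q.min(0)+q.max(0))/2,'med',np.median(q,0),'ext',np.ptp(q,0))
    hs=cv2.cvtColor(c['color'],cv2.COLOR_BGR2HSV).astype(int);H,S,V=hs[...,0],hs[...,1],hs[...,2]
    red=near(P,c0,.035)&(P[...,2]>.09)&((H<10)|(H>170))&(S>120)
    q=P[red];
    if len(q)>4:
        u,s,vt=np.linalg.svd((q-q.mean(0))[:,:2]);print(' stripe n',len(q),q.mean(0),'ang',np.arctan2(vt[0,1],vt[0,0]),s)
    g=near(P,c0,.05)&(H>45)&(H<75)&(S>120)&(V>80)
    k,lab,st,ce=cv2.connectedComponentsWithStats(g.astype(np.uint8))
    for i in range(1,k): print(' green',ce[i],st[i,4],np.median(P[lab==i],0))
    sh=near(P,c0,.06)&(P[...,2]>.068)&(P[...,2]<.082); q=P[sh]
    print(' shoulder n',len(q),cv2.minAreaRect((q[:,:2]*1000).astype(np.float32)),'z',np.median(q[:,2]))
    m=near(P,br,.1)&(P[...,2]>.004)&(P[...,2]<.05); q=P[m]
    lo=q[q[:,2]<.02];hi=q[q[:,2]>.022]
    for w,z in(('plate',q),('lip',hi)): print(' ',w,len(z),cv2.minAreaRect((z[:,:2]*1000).astype(np.float32)),'z',np.median(z[:,2]),np.percentile(z[:,2],98))
for nm,px in dict(pink=(280,425),y1=(304,365),y2=(334,418),y3=(210,311)).items(): print(nm,Pb[px])
cr=[cv2.resize(x,(400,400),interpolation=cv2.INTER_CUBIC) for x in(a['color'][225:325,205:305],b['color'][218:298,339:419],b['color'][210:310,200:300])]
cv2.imwrite('pics/crop0.png',cv2.resize(np.hstack(cr),(800,267)))
E
```

```text
jar px [ 0.43886971 -0.20251538  0.10487426] brace px [0.44743908 0.13331747 0.00250518]
scene cap top n 346 minmax mid [ 0.44436255 -0.20908193  0.09665353] med [ 0.44866379 -0.21225642  0.09955025] ext [0.05222915 0.05469375 0.01326652]
 stripe n 26 [ 0.44135162 -0.20749229  0.10094615] ang -1.0239305200192923 [0.06435428 0.0083317 ]
 green [244.  261.5] 2 [ 0.41010847 -0.21998855  0.07568393]
 green [269.36363636 271.90909091] 11 [ 0.47651611 -0.2008152   0.07400899]
 shoulder n 260 ((447.89141845703125, -211.24606323242188), (63.05091094970703, 58.02412414550781), 54.98939895629883) z 0.07330788021737661
  plate 1172 ((450.06829833984375, 130.66494750976562), (129.6947021484375, 132.83399963378906), 81.36202239990234) z 0.012840328946535976 0.03049371900691385
  lip 345 ((450.683349609375, 132.10671997070312), (97.47319030761719, 99.20935821533203), 80.67584228515625) z 0.027023593471843008 0.031364864621452285
top cap top n 344 minmax mid [ 0.44166603 -0.20818624  0.10334021] med [ 0.44175665 -0.20772366  0.10103181] ext [0.05080259 0.05101354 0.02645873]
 stripe n 28 [ 0.44278224 -0.20771636  0.10136351] ang 2.118918895263252 [0.06661963 0.00613616]
 green [376.3 244.3] 10 [ 0.47653995 -0.19854565  0.07601912]
 green [383.81818182 270.27272727] 11 [ 0.40978187 -0.2168722   0.07510913]
 shoulder n 220 ((442.3025817871094, -207.79718017578125), (62.015380859375, 62.38677215576172), 59.73887252807617) z 0.07421579768328568
  plate 2011 ((445.6172790527344, 131.132080078125), (194.1637725830078, 194.67208862304688), 52.752174377441406) z 0.008888763371626113 0.03431238775991258
  lip 547 ((446.8910217285156, 133.84237670898438), (96.156494140625, 96.09577941894531), 80.0010757446289) z 0.02823906508642024 0.037128094518310555
pink [ 0.38153973 -0.31693538  0.09851164]
y1 [ 0.32471893 -0.16505858  0.09191481]
y2 [ 0.24759336 -0.29496154  0.09530509]
y3 [ 0.56488248 -0.03405681  0.09949528]
```

View pics/crop0.png

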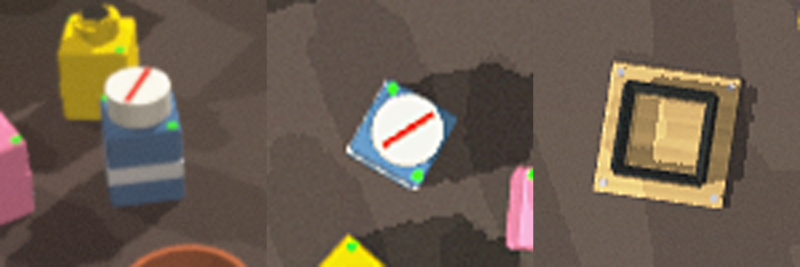

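The crops confirm the blue jar: white band, capped, red stripe, green dots at two shoulder corners. The yellow and pink ones have no cap. The measurements agree with the text:

| Item | Position / angle | Check |
|---|---|---|
| Jar axis | about (0.443, -0.208) | two views |
| Shoulder height | 0.075 | 75 mm |
| Cap top height | 0.101 | 101 mm |
| Dot line | 0.27 rad | sides at -30°/60° |
| Stripe | -1.02 rad | 1.29 rad clockwise of the dots |
| Brace | about (0.448, 0.133), sides at -9.7° | lip z 0.031 |

I'll move over the jar and refine with the wrist camera.

Call:
send_rows:
  series:
    - {"xyz":[0.73,0.87,0],"turn":[0,0,0.5],"fingers":0.62}
    - {"xyz":[0.73,0.87,0],"turn":[0,0,0.5],"fingers":0.62}
    - {"xyz":[0.73,0.87,0],"turn":[0,0,0.5],"fingers":0.62}
    - {"xyz":[0.73,0.87,0],"turn":[0,0,0.5],"fingers":0.62}
    - {"xyz":[0.73,0.87,0],"turn":[0,0,0.5],"fingers":0.62}
    - {"xyz":[0.73,0.87,0],"turn":[0,0,0.5],"fingers":0.62}
    - {"xyz":[0.73,0.87,0],"turn":[0,0,0.5],"fingers":0.62}
    - {"xyz":[0.73,0.87,0],"turn":[0,0,0.5],"fingers":0.62}

```text
time: 0.77
eef_pos: [0.2977, -0.3794, 0.2054]
orientation: [0.864, 0.503, -0.0, -0.0]
force: [0.0, -1.0, 0.2]
gripper_width: 0.813
gripper_force: 0.0
```

Call:
send_rows:
  series:
    - {"xyz":[0.73,0.865,0],"turn":[0,0,0],"fingers":0.62}
    - {"xyz":[0.73,0.865,0],"turn":[0,0,0],"fingers":0.62}
    - {"xyz":[0.73,0.865,0],"turn":[0,0,0],"fingers":0.62}
    - {"xyz":[0.73,0.865,0],"turn":[0,0,0],"fingers":0.62}
    - {"xyz":[0.73,0.865,0],"turn":[0,0,0],"fingers":0.62}
    - {"xyz":[0.73,0.865,0],"turn":[0,0,0],"fingers":0.62}
    - {"xyz":[0.73,0.865,0],"turn":[0,0,0],"fingers":0.62}
    - {"xyz":[0.73,0.865,0],"turn":[0,0,0],"fingers":0.62}

```text
time: 1.43
eef_pos: [0.443, -0.208, 0.2051]
orientation: [0.865, 0.502, -0.001, -0.0]
force: [-0.7, 0.2, 0.5]
gripper_width: 0.812
gripper_force: 0.0
```

```bash
cat > meas.py <<'E'
from h import *
def info(P,c,c0):
    near=lambda r:np.hypot(P[...,0]-c0[0],P[...,1]-c0[1])<r
    hs=cv2.cvtColor(c['color'],cv2.COLOR_BGR2HSV).astype(int);H,S,V=hs[...,0],hs[...,1],hs[...,2]
    z=P[...,2]
    q=P[near(.045)&(z>.095)&(z<.112)]
    if len(q)>20: print('cap',len(q),cv2.minEnclosingCircle((q[:,:2]*1000).astype(np.float32)),np.median(q,0))
    red=near(.035)&(z>.09)&((H<10)|(H>170))&(S>120);q=P[red]
    if len(q)>4:
        vt=np.linalg.svd((q-q.mean(0))[:,:2])[2];print('stripe',len(q),q.mean(0),np.arctan2(vt[0,1],vt[0,0]))
    g=near(.05)&(H>45)&(H<75)&(S>120)&(V>80)
    k,lab,st,ce=cv2.connectedComponentsWithStats(g.astype(np.uint8))
    for i in range(1,k):
        if st[i,4]>5: print('green',ce[i],st[i,4],np.median(P[lab==i],0))
    q=P[near(.06)&(z>.068)&(z<.078)]
    if len(q)>20: print('shoulder',len(q),cv2.minAreaRect((q[:,:2]*1000).astype(np.float32)),np.median(q[:,2]))
E
python3 - <<'E'
from meas import *
c=snap('wrist','w1');s=c['state'];print(s['time'],s['eef_pos'],s['orientation'],s['joints']);print(c['T_tool_cam'])
info(cloud(c),c,(.443,-.208))
E
```

```text
1.4333 [ 0.4430031  -0.20796543  0.20512062] [ 8.64804858e-01  5.02107746e-01 -6.04340670e-04 -6.69302049e-05] [-5.80372729e-01  1.47157306e-01  1.67754659e+00 -1.05435283e-03
  1.31754992e+00 -6.13807237e-02]
[[ 1.67926993e-03 -9.72546785e-01 -2.32701377e-01  6.71530361e-02]
 [ 9.99998588e-01  1.64835734e-03  3.27299008e-04  1.03194855e-03]
 [ 6.52614236e-05 -2.32701598e-01  9.72548180e-01 -1.79203877e-01]
 [ 0.00000000e+00  0.00000000e+00  0.00000000e+00  1.00000000e+00]]
cap 4283 ((442.6876220703125, -209.15199279785156), 26.433881759643555) [ 0.44343262 -0.20836168  0.10154697]
stripe 476 [ 0.44331479 -0.20886236  0.10244324] -1.0275350220514563
green [349.04807692 205.31730769] 104 [ 0.47697038 -0.20066455  0.07553267]
green [282.61290323 267.70967742] 62 [ 0.40864222 -0.21782656  0.07567094]
shoulder 1963 ((443.3316345214844, -208.9136505126953), (61.440555572509766, 61.45172882080078), 59.18411636352539) 0.0745623092389717
```

View pics/w1.png

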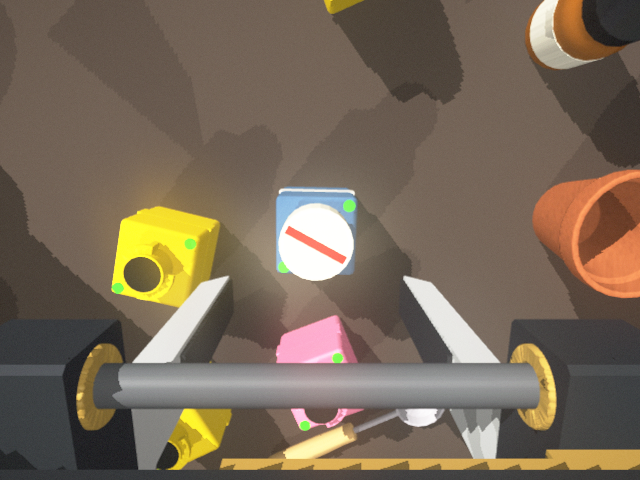

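The wrist view shows the blue jar midway between the fingers at (316,232), with nothing in the fingers' way. Refined jar centre is (0.443, -0.209), sides at -30.9°. Descend and grip.

Call:
send_rows:
  series:
    - {"xyz":[0,-0.005,-0.15],"turn":[0,0,-0.01],"fingers":0.62}
    - {"xyz":[0,-0.005,-0.3],"turn":[0,0,-0.01],"fingers":0.62}
    - {"xyz":[0,-0.005,-0.45],"turn":[0,0,-0.01],"fingers":0.62}
    - {"xyz":[0,-0.005,-0.6],"turn":[0,0,-0.01],"fingers":0.62}
    - {"xyz":[0,-0.005,-0.72],"turn":[0,0,-0.01],"fingers":0.62}
    - {"xyz":[0,-0.005,-0.8],"turn":[0,0,-0.01],"fingers":0.62}
    - {"xyz":[0,-0.005,-0.835],"turn":[0,0,-0.01],"fingers":0.62}
    - {"xyz":[0,-0.005,-0.835],"turn":[0,0,-0.01],"fingers":0.62}

```text
time: 2.15
eef_pos: [0.4411, -0.2096, 0.037]
orientation: [0.87, 0.494, -0.001, -0.002]
force: [-0.0, 0.6, 0.1]
gripper_width: 0.812
gripper_force: 0.0
```

Call:
send_rows:
  series:
    - {"xyz":[0,0,0],"turn":[0,0,0],"fingers":0.4}
    - {"xyz":[0,0,0],"turn":[0,0,0],"fingers":0.2}
    - {"xyz":[0,0,0],"turn":[0,0,0],"fingers":0.1}
    - {"xyz":[0,0,0],"turn":[0,0,0],"fingers":0.1}
    - {"xyz":[0,0,0],"turn":[0,0,0],"fingers":0.1}
    - {"xyz":[0,0,0],"turn":[0,0,0],"fingers":0.1}
    - {"xyz":[0,0,0],"turn":[0,0,0],"fingers":0.1}
    - {"xyz":[0,0,0],"turn":[0,0,0],"fingers":0.1}
  squeeze: 40

```text
time: 2.82
eef_pos: [0.443, -0.2093, 0.0396]
orientation: [0.869, 0.495, -0.0, 0.001]
force: [-3.9, -0.4, 5.9]
gripper_width: 0.659
gripper_force: 40.0
```

Call:
send_rows:
  series:
    - {"xyz":[0,0,0.1],"turn":[0,0,0],"fingers":0.1}
    - {"xyz":[0,0,0.25],"turn":[0,0,0],"fingers":0.1}
    - {"xyz":[0,0,0.4],"turn":[0,0,0],"fingers":0.1}
    - {"xyz":[0,0,0.55],"turn":[0,0,0],"fingers":0.1}
    - {"xyz":[0,0,0.65],"turn":[0,0,0],"fingers":0.1}
    - {"xyz":[0,0.15,0.65],"turn":[0,0,0.05],"fingers":0.1}
    - {"xyz":[0,0.3,0.65],"turn":[0,0,0.1],"fingers":0.1}
    - {"xyz":[0,0.45,0.65],"turn":[0,0,0.15],"fingers":0.1}
    - {"xyz":[0,0.6,0.65],"turn":[0,0,0.2],"fingers":0.1}
    - {"xyz":[0,0.75,0.65],"turn":[0,0,0.23],"fingers":0.1}
    - {"xyz":[0,0.9,0.65],"turn":[0,0,0.23],"fingers":0.1}
    - {"xyz":[0,1.0,0.65],"turn":[0,0,0.23],"fingers":0.1}
    - {"xyz":[0,1.0,0.65],"turn":[0,0,0.23],"fingers":0.1}
    - {"xyz":[0,1.0,0.65],"turn":[0,0,0.23],"fingers":0.1}
    - {"xyz":[0,1.0,0.65],"turn":[0,0,0.23],"fingers":0.1}

```text
time: 4.07
eef_pos: [0.4429, -0.009, 0.1681]
orientation: [0.766, 0.643, -0.0, 0.0]
force: [0.3, -0.1, -4.6]
gripper_width: 0.658
gripper_force: 40.0
```

```bash
python3 - <<'E'
from h import *
c=snap('wrist','w2');s=c['state'];print(s['time'],s['eef_pos'],s['orientation'],s['force'],s['gripper_force'])
P=cloud(c);z=P[...,2]
n=np.hypot(P[...,0]-.448,P[...,1]-.132)
for w,m in(('plate',(n<.1)&(z>.003)&(z<.04)),('lip',(n<.075)&(z>.024)&(z<.04)),('floor',(n<.02)&(z<.02))):
    q=P[m];
    if len(q): print(w,len(q),cv2.minAreaRect((q[:,:2]*1000).astype(np.float32)),np.median(q[:,2]),np.percentile(q[:,2],98))
E
```

```text
4.0667 [ 0.44292124 -0.00903428  0.16813658] [ 7.65637894e-01  6.43271734e-01 -2.46026201e-04  1.75804813e-04] [ 0.27195741 -0.1028309  -4.60775313] 39.98837113380432
plate 22687 ((444.547119140625, 116.26204681396484), (97.51311492919922, 130.19435119628906), 80.69102478027344) 0.0064352485681750116 0.03150859878055374
lip 5064 ((445.41168212890625, 121.38837432861328), (74.11323547363281, 96.22789001464844), 80.5013198852539) 0.029064228965150346 0.03238145029417566
floor 2352 ((447.7486572265625, 132.04541015625), (39.73957443237305, 39.4549560546875), 80.16482543945312) 0.006039820174879057 0.007627490278716504
```

View pics/w2.png

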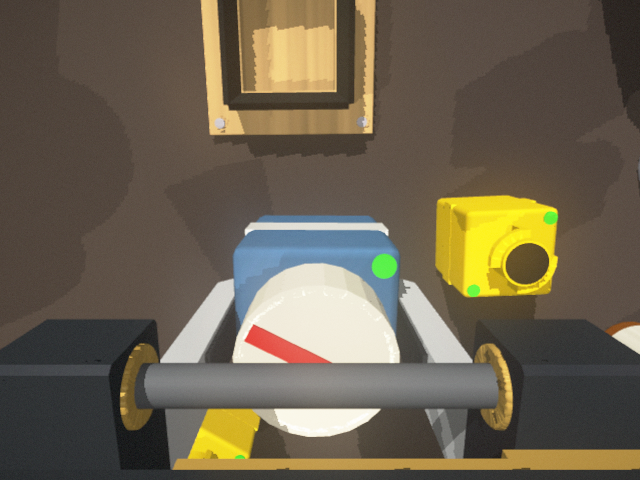

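The wrist view shows the brace (socket at (290,60), upper edge cut off) and the jar held upright. Completing the cut-off edges with the known sizes, lip and plate agree on a brace centre of (0.447, 0.132), at 80.5°. Move above it and down to just over the lip.

Call:
send_rows:
  series:
    - {"xyz":[0.01,0.15,0],"turn":[0,0,0.005],"fingers":0.1}
    - {"xyz":[0.021,0.3,0],"turn":[0,0,0.005],"fingers":0.1}
    - {"xyz":[0.021,0.45,0],"turn":[0,0,0.005],"fingers":0.1}
    - {"xyz":[0.021,0.58,0],"turn":[0,0,0.005],"fingers":0.1}
    - {"xyz":[0.021,0.67,0],"turn":[0,0,0.005],"fingers":0.1}
    - {"xyz":[0.021,0.707,0],"turn":[0,0,0.005],"fingers":0.1}
    - {"xyz":[0.021,0.707,0],"turn":[0,0,0.005],"fingers":0.1}
    - {"xyz":[0.021,0.707,-0.1],"turn":[0,0,0.005],"fingers":0.1}
    - {"xyz":[0.021,0.707,-0.2],"turn":[0,0,0.005],"fingers":0.1}
    - {"xyz":[0.021,0.707,-0.3],"turn":[0,0,0.005],"fingers":0.1}
    - {"xyz":[0.021,0.707,-0.4],"turn":[0,0,0.005],"fingers":0.1}
    - {"xyz":[0.021,0.707,-0.45],"turn":[0,0,0.005],"fingers":0.1}
    - {"xyz":[0.021,0.707,-0.45],"turn":[0,0,0.005],"fingers":0.1}
    - {"xyz":[0.021,0.707,-0.45],"turn":[0,0,0.005],"fingers":0.1}

```text
time: 5.28
eef_pos: [0.4473, 0.1311, 0.0782]
orientation: [0.764, 0.645, -0.001, -0.0]
force: [0.8, -0.5, -4.4]
gripper_width: 0.655
gripper_force: 40.0
```

```bash
python3 - <<'E'
from h import *
c=snap('wrist','w3');s=c['state'];print(s['time'],s['eef_pos'],s['orientation'],s['force'])
d=snap('scene','s3');e=snap('top','t3')
u,v=proj(d,[.447,.132,.06])[0].astype(int);u2,v2=proj(e,[.447,.132,.06])[0].astype(int)
f=lambda i,u,v:cv2.resize(i[max(v-50,0):v+50,max(u-50,0):u+50],(380,380),interpolation=cv2.INTER_CUBIC)
cv2.imwrite('pics/m3.png',np.hstack([f(d['color'],u,v),cv2.resize(c['color'][100:480,130:510],(380,380))]))
P=cloud(c);z=P[...,2];n=np.hypot(P[...,0]-.447,P[...,1]-.132)
q=P[(n<.075)&(z>.024)&(z<.04)];print(len(q),cv2.minAreaRect((q[:,:2]*1000).astype(np.float32)))
E
```

```text
5.2833 [0.44729733 0.13106852 0.07820726] [ 7.63862430e-01  6.45378726e-01 -6.99388032e-04 -3.63353877e-06] [ 0.80660435 -0.49278865 -4.41038594]
5028 ((450.6357421875, 151.5547637939453), (57.364356994628906, 96.14790344238281), 80.81275939941406)
```

View pics/m3.png

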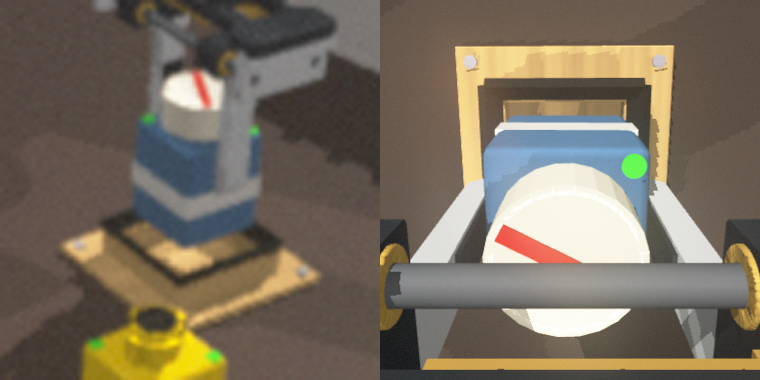

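The scene crop shows the jar hanging upright centred over the socket. The wrist crop shows it square to the brace. The far lip edge again gives a centre of (0.4475, 0.1324). Lower it.

Call:
send_rows:
  series:
    - {"xyz":[0,0,-0.03],"turn":[0,0,0],"fingers":0.1}
    - {"xyz":[0,0,-0.06],"turn":[0,0,0],"fingers":0.1}
    - {"xyz":[0,0,-0.08],"turn":[0,0,0],"fingers":0.1}
    - {"xyz":[0,0,-0.1],"turn":[0,0,0],"fingers":0.1}
    - {"xyz":[0,0,-0.1],"turn":[0,0,0],"fingers":0.1}

```text
time: 5.85
eef_pos: [0.4464, 0.1325, 0.0575]
orientation: [0.763, 0.646, -0.001, -0.001]
force: [-0.2, -0.1, -4.6]
gripper_width: 0.66
gripper_force: 40.0
```

Call:
send_rows:
  series:
    - {"xyz":[0,0,-0.02],"turn":[0,0,0],"fingers":0.1}
    - {"xyz":[0,0,-0.04],"turn":[0,0,0],"fingers":0.1}
    - {"xyz":[0,0,-0.055],"turn":[0,0,0],"fingers":0.1}
    - {"xyz":[0,0,-0.065],"turn":[0,0,0],"fingers":0.1}
    - {"xyz":[0,0,-0.065],"turn":[0,0,0],"fingers":0.1}
    - {"xyz":[0,0,-0.065],"turn":[0,0,0],"fingers":0.1}
    - {"xyz":[0,0,-0.065],"turn":[0,0,0],"fingers":0.1}

```text
time: 6.43
eef_pos: [0.4472, 0.1326, 0.0456]
orientation: [0.763, 0.646, 0.0, 0.0]
force: [-1.5, -0.1, -2.5]
gripper_width: 0.656
gripper_force: 40.0
```

Call:
send_rows:
  series:
    - {"xyz":[0,0,-0.008],"turn":[0,0,0],"fingers":0.1}
    - {"xyz":[0,0,-0.008],"turn":[0,0,0],"fingers":0.1}
    - {"xyz":[0,0,-0.008],"turn":[0,0,0],"fingers":0.62}
    - {"xyz":[0,0,-0.008],"turn":[0,0,0],"fingers":0.62}
    - {"xyz":[0,0,0],"turn":[0,0,0],"fingers":0.62}
    - {"xyz":[0,0,0],"turn":[0,0,0],"fingers":0.62}
    - {"xyz":[0,0,0.1],"turn":[0,0,0],"fingers":0.62}
    - {"xyz":[0,0,0.25],"turn":[0,0,0],"fingers":0.62}
    - {"xyz":[0,0,0.4],"turn":[0,0,0],"fingers":0.62}
    - {"xyz":[0,0,0.55],"turn":[0,0,0],"fingers":0.62}
    - {"xyz":[0,0,0.7],"turn":[0,0,0],"fingers":0.62}
    - {"xyz":[0,0,0.8],"turn":[0,0,0],"fingers":0.62}
    - {"xyz":[0,0,0.8],"turn":[0,0,0],"fingers":0.62}
    - {"xyz":[0,0,0.8],"turn":[0,0,0],"fingers":0.62}

```text
time: 7.6
eef_pos: [0.4479, 0.1326, 0.2062]
orientation: [0.763, 0.646, 0.001, 0.001]
force: [0.5, -0.2, 0.7]
gripper_width: 0.812
gripper_force: 0.0
```

```bash
sed -i 's/def info(P,c,c0):/def info(P,c,c0,dz=0):/; s/    z=P\[...,2\]$/    z=P[...,2]-dz/' meas.py; python3 - <<'E'
from meas import *
c=snap('wrist','w4');s=c['state'];print(s['time'],s['eef_pos'],s['orientation'],s['joints'])
info(cloud(c),c,(.4472,.1324),.006)
E
```

```text
7.6 [0.4479232  0.13264418 0.20616616] [7.63353675e-01 6.45979448e-01 1.09701962e-03 7.18755109e-04] [ 1.38828426e-01  1.10328642e-01  1.71930557e+00 -4.48991746e-05
  1.30933578e+00  3.05023505e-01]
cap 4425 ((447.7655334472656, 132.372802734375), 26.417238235473633) [0.44809912 0.133385   0.10755828]
stripe 509 [0.44822508 0.13277542 0.10847089] -0.6580921287572906
green [347.67924528 204.31132075] 106 [0.47635722 0.15280923 0.08178485]
green [281.45901639 268.72131148] 61 [0.41923855 0.11182822 0.08167451]
green [460. 432.] 7 [0.48615441 0.11640438 0.2867456 ]
shoulder 2052 ((447.91363525390625, 132.9663848876953), (61.20454025268555, 62.10463333129883), 80.42413330078125) 0.08054492517153797
```

View pics/w4.png

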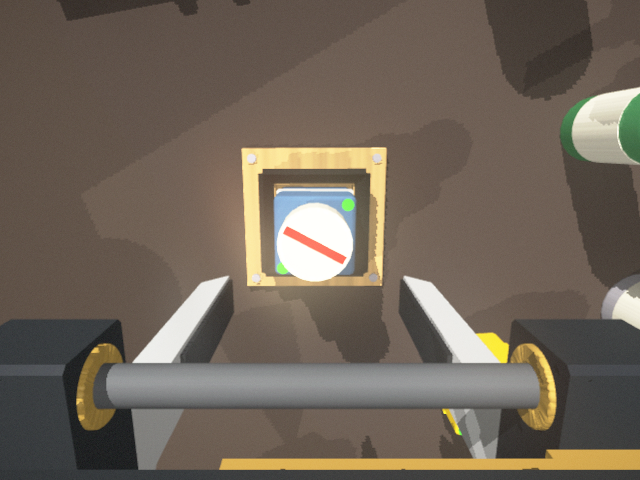

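The jar is seated: shoulder z 0.081 (75 + 6 mm), cap top 0.107, centre (0.4478, 0.1327), square in the socket. The stripe is 1.28 rad clockwise of the dots. Grip the cap with the TCP at z = 0.087, so the tips stay above the shoulder.

Call:
send_rows:
  series:
    - {"xyz":[0,0,-0.15],"turn":[0,0,0],"fingers":0.62}
    - {"xyz":[0,0,-0.3],"turn":[0,0,0],"fingers":0.62}
    - {"xyz":[0,0,-0.42],"turn":[0,0,0],"fingers":0.62}
    - {"xyz":[0,0,-0.52],"turn":[0,0,0],"fingers":0.62}
    - {"xyz":[0,0,-0.57],"turn":[0,0,0],"fingers":0.62}
    - {"xyz":[0,0,-0.592],"turn":[0,0,0],"fingers":0.62}
    - {"xyz":[0,0,-0.592],"turn":[0,0,0],"fingers":0.62}
    - {"xyz":[0,0,-0.592],"turn":[0,0,0],"fingers":0.62}
    - {"xyz":[0,0,-0.592],"turn":[0,0,0],"fingers":0.4}
    - {"xyz":[0,0,-0.592],"turn":[0,0,0],"fingers":0.2}
    - {"xyz":[0,0,-0.592],"turn":[0,0,0],"fingers":0}
    - {"xyz":[0,0,-0.592],"turn":[0,0,0],"fingers":-0.1}
    - {"xyz":[0,0,-0.592],"turn":[0,0,0],"fingers":-0.1}
    - {"xyz":[0,0,-0.592],"turn":[0,0,0],"fingers":-0.1}
    - {"xyz":[0,0,-0.592],"turn":[0,0,0],"fingers":-0.1}
    - {"xyz":[0,0,-0.592],"turn":[0,0,0],"fingers":-0.1}
  squeeze: 50

```text
time: 8.98
eef_pos: [0.4473, 0.1327, 0.0876]
orientation: [0.763, 0.646, 0.0, 0.0]
force: [-1.6, 0.6, 5.7]
gripper_width: 0.545
gripper_force: 50.0
```

Call:
send_rows:
  series:
    - {"xyz":[0,0,0],"turn":[0,0,0.04],"fingers":-0.1}
    - {"xyz":[0,0,0],"turn":[0,0,0.08],"fingers":-0.1}
    - {"xyz":[0,0,0],"turn":[0,0,0.12],"fingers":-0.1}
    - {"xyz":[0,0,0],"turn":[0,0,0.16],"fingers":-0.1}
    - {"xyz":[0,0,0],"turn":[0,0,0.2],"fingers":-0.1}
    - {"xyz":[0,0,0],"turn":[0,0,0.24],"fingers":-0.1}
    - {"xyz":[0,0,0],"turn":[0,0,0.28],"fingers":-0.1}
    - {"xyz":[0,0,0],"turn":[0,0,0.32],"fingers":-0.1}
    - {"xyz":[0,0,0],"turn":[0,0,0.36],"fingers":-0.1}
    - {"xyz":[0,0,0],"turn":[0,0,0.4],"fingers":-0.1}
    - {"xyz":[0,0,0],"turn":[0,0,0.4],"fingers":-0.1}

```text
time: 9.9
eef_pos: [0.4478, 0.1326, 0.0876]
orientation: [0.526, 0.851, 0.0, 0.001]
force: [-1.5, 0.4, 5.1]
gripper_width: 0.542
gripper_force: 50.0
```

```bash
python3 - <<'E'
from meas import *
c=snap('wrist','w5');s=c['state'];print(s['time'],s['eef_pos'],s['orientation'],s['force'],s['wrist_torque'])
P=cloud(c);info(P,c,(.4472,.1324),.006)
t=snap('scene','s5');info(cloud(t),t,(.4472,.1324),.006)
E
```

```text
9.9 [0.44780043 0.13255328 0.08762688] [5.25605326e-01 8.50728264e-01 4.27817081e-04 5.27691230e-04] [-1.51690138  0.39474899  5.13152843] [ 0.05475787  0.0843375  -0.00155331]
cap 13128 ((444.63348388671875, 140.118896484375), 37.66635513305664) [0.44721623 0.13446403 0.10758775]
stripe 1519 [0.44845715 0.13264043 0.10842094] -0.02672484802862475
green [386.97115385 271.40865385] 208 [0.47413493 0.1556399  0.08161952]
shoulder 3617 ((441.4627685546875, 153.96823120117188), (73.14720153808594, 36.20831298828125), 26.427032470703125) 0.08055151322759914
cap 255 ((450.4385986328125, 130.42813110351562), 38.55744552612305) [0.45147091 0.129687   0.10614495]
stripe 9 [0.45024756 0.13222069 0.10727431] 0.005539092684194063
shoulder 164 ((459.794921875, 117.52082824707031), (80.13172912597656, 49.333927154541016), 34.719459533691406) 0.07831545541546067
```

The cap turns with the tool (stripe moved 0.63 rad) and the jar has taken up its ~0.1 rad of play. About 0.71 rad remains.

Call:
send_rows:
  series:
    - {"xyz":[0,0,0],"turn":[0,0,0.04],"fingers":-0.1}
    - {"xyz":[0,0,0],"turn":[0,0,0.08],"fingers":-0.1}
    - {"xyz":[0,0,0],"turn":[0,0,0.12],"fingers":-0.1}
    - {"xyz":[0,0,0],"turn":[0,0,0.16],"fingers":-0.1}
    - {"xyz":[0,0,0],"turn":[0,0,0.2],"fingers":-0.1}
    - {"xyz":[0,0,0],"turn":[0,0,0.24],"fingers":-0.1}
    - {"xyz":[0,0,0],"turn":[0,0,0.28],"fingers":-0.1}
    - {"xyz":[0,0,0],"turn":[0,0,0.32],"fingers":-0.1}
    - {"xyz":[0,0,0],"turn":[0,0,0.36],"fingers":-0.1}
    - {"xyz":[0,0,0],"turn":[0,0,0.4],"fingers":-0.1}
    - {"xyz":[0,0,0],"turn":[0,0,0.43],"fingers":-0.1}
    - {"xyz":[0,0,0],"turn":[0,0,0.43],"fingers":-0.1}
    - {"xyz":[0,0,0],"turn":[0,0,0.43],"fingers":-0.1}

```text
time: 11.08
eef_pos: [0.4485, 0.133, 0.0886]
orientation: [0.215, 0.977, 0.001, 0.001]
force: [-1.6, 0.1, 11.7]
gripper_width: 0.546
gripper_force: 50.0
```

```bash
python3 - <<'E'
from meas import *
c=snap('wrist','w6');s=c['state'];print(s['time'],s['eef_pos'],s['orientation'],s['force'],s['wrist_torque'])
P=cloud(c);info(P,c,(.4472,.1324),.006)
t=snap('scene','s6');info(cloud(t),t,(.4472,.1324),.006)
u,v=proj(t,[.447,.132,.08])[0].astype(int)
cv2.imwrite('pics/m6.png',np.hstack([cv2.resize(c['color'][100:480,130:510],(380,380)),cv2.resize(t['color'][v-45:v+45,u-45:u+45],(380,380),interpolation=cv2.INTER_CUBIC)]))
E
```

```text
11.0833 [0.44847871 0.13298351 0.08863989] [2.14899116e-01 9.76634950e-01 8.15598892e-04 1.37059365e-03] [-1.61459937  0.08294997 11.70565256] [0.12021636 0.22459874 0.03043407]
cap 13134 ((441.1573486328125, 136.27220153808594), 37.60599136352539) [0.44699953 0.13376515 0.10859016]
stripe 1502 [0.44885531 0.13287843 0.10951768] 0.6458156734592614
green [246.10661765 259.41544118] 272 [0.42199668 0.10950151 0.08167491]
shoulder 3947 ((435.79998779296875, 132.78775024414062), (62.242286682128906, 37.70161056518555), 85.67613220214844) 0.08061128640426268
cap 267 ((451.9358825683594, 131.73135375976562), 38.37004089355469) [0.45386708 0.1303054  0.10717541]
stripe 6 [0.45063646 0.13506834 0.1084729 ] 0.577625933735244
green [377.5 214.5] 6 [0.47509271 0.15612644 0.08035699]
shoulder 159 ((452.3548583984375, 130.407958984375), (65.6509780883789, 60.89179992675781), 82.98702239990234) 0.07878883978234179
```

View pics/m6.png

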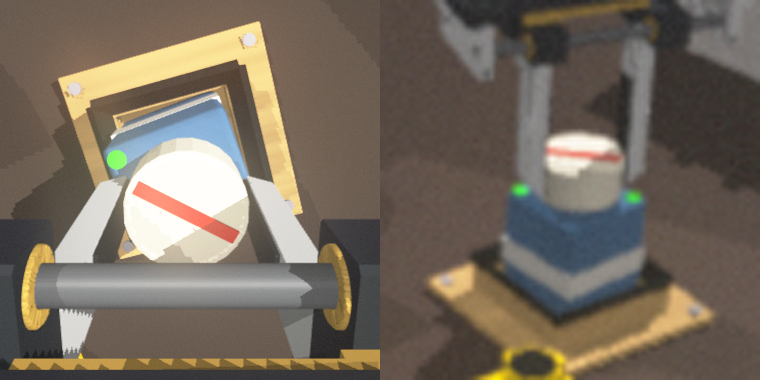

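The crops show the stripe almost on the dot line (0.07 rad short) and the cap risen about 1 mm (top 0.1086), so the threads have let go. The jar is still seated, shoulder 0.0807. A slight final turn, then lift straight up.

Call:
send_rows:
  series:
    - {"xyz":[0,0,0],"turn":[0,0,0.02],"fingers":-0.1}
    - {"xyz":[0,0,0],"turn":[0,0,0.035],"fingers":-0.1}
    - {"xyz":[0,0,0],"turn":[0,0,0.035],"fingers":-0.1}
    - {"xyz":[0,0,0.015],"turn":[0,0,0.035],"fingers":-0.1}
    - {"xyz":[0,0,0.03],"turn":[0,0,0.035],"fingers":-0.1}
    - {"xyz":[0,0,0.05],"turn":[0,0,0.035],"fingers":-0.1}
    - {"xyz":[0,0,0.07],"turn":[0,0,0.035],"fingers":-0.1}
    - {"xyz":[0,0,0.09],"turn":[0,0,0.035],"fingers":-0.1}
    - {"xyz":[0,0,0.11],"turn":[0,0,0.035],"fingers":-0.1}
    - {"xyz":[0,0,0.13],"turn":[0,0,0.035],"fingers":-0.1}
    - {"xyz":[0,0,0.15],"turn":[0,0,0.035],"fingers":-0.1}
    - {"xyz":[0,0,0.165],"turn":[0,0,0.035],"fingers":-0.1}
    - {"xyz":[0,0,0.178],"turn":[0,0,0.035],"fingers":-0.1}
    - {"xyz":[0,0,0.178],"turn":[0,0,0.035],"fingers":-0.1}
    - {"xyz":[0,0,0.178],"turn":[0,0,0.035],"fingers":-0.1}
    - {"xyz":[0,0,0.178],"turn":[0,0,0.035],"fingers":-0.1}

```text
time: 12.52
eef_pos: [0.4471, 0.1325, 0.1226]
orientation: [0.188, 0.982, -0.0, -0.0]
force: [0.1, -0.2, -0.2]
gripper_width: 0.547
gripper_force: 50.0
```

```bash
python3 - <<'E'
from meas import *
c=snap('wrist','w7');s=c['state'];print(s['time'],s['eef_pos'],s['orientation'],s['force'],s['gripper_force'])
P=cloud(c);n=np.hypot(P[...,0]-.448,P[...,1]-.1327)
q=P[(n<.024)&(P[...,2]>.13)&(P[...,2]<.155)];print('cap top',len(q),np.median(q,0))
A=np.c_[q[:,:2]-q[:,:2].mean(0),np.ones(len(q))];print('slope',np.linalg.lstsq(A,q[:,2],rcond=None)[0])
q=P[(n<.045)&(P[...,2]>.075)&(P[...,2]<.09)];print('shoulder',np.median(q[:,2]),len(q))
t=snap('scene','s7')
u,v=proj(t,[.447,.132,.09])[0].astype(int)
cv2.imwrite('pics/m7.png',np.hstack([cv2.resize(c['color'][100:480,130:510],(380,380)),cv2.resize(t['color'][v-45:v+45,u-45:u+45],(380,380),interpolation=cv2.INTER_CUBIC)]))
E
```

```text
12.5167 [0.4470933  0.13253227 0.12258534] [ 1.87988253e-01  9.82171269e-01 -1.16642364e-05 -1.18214839e-04] [ 0.09466846 -0.1812964  -0.24354425] 49.99906924087554
cap top 9904 [0.44709924 0.13311094 0.14252022]
slope [-0.00118992 -0.00283964  0.14256475]
shoulder 0.08072393830134511 4002
```

View pics/m7.png

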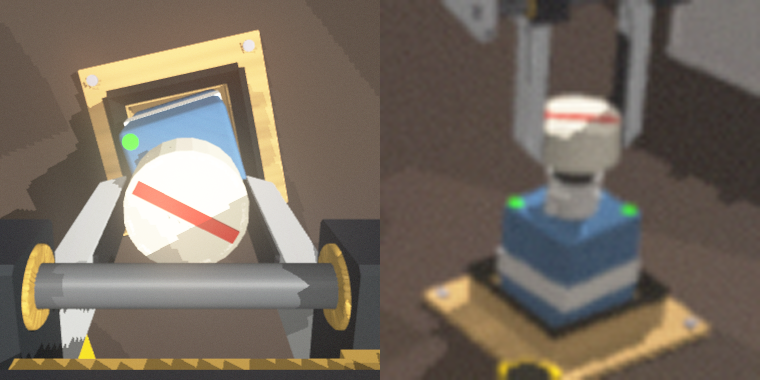

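The crops show the cap held level above the open neck, with the neck visible below it. The jar is seated, shoulder 0.0807. Cap top at 0.1425 puts the rim at about 0.118, 15 mm above the mouth at 0.103. Handing in.

```bash
python3 -c "
from workcell import env
print(env.sign_off())"
```

```text
the job is handed in; nothing more can be done
None
```

The jar is seated in the brace, the cap is unscrewed and held level about 15 mm above the mouth, and the job was handed in at about 12.5 s; sign-off returned no verdict.

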